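# Raise a bearing block on risers and set the probe height by clicks

## Task

Set up the bearing block on the measuring fixture: first park the probe by turning the console's big pointer knob anticlockwise all the way to its zero stop. Then pile all the loose riser plates squarely, edges flush all round, on the steel riser that is screwed to the blue fixture plate beside the orange post, and stand the bearing block upright on top, centred and lengthwise along the pile. Only when the pile is complete, raise the probe's clearance height to match: turn the knob clockwise from zero by one click for each loose riser you piled (the screwed-down one does not count), and leave everything else on the bench where it is.

Things in the scene. Friction and masses are not known exactly. Their poses are not given: they have to be found in the camera images.
- dial (a joint): black pointer knob on the cream console, vertical axis. Rad, 0 at the zero stop, growing clockwise from above to 3.1416; a spring detent each 0.5236 rad (30 degrees; seven places, white ticks, the zero tick thicker, at the scale's +y end). About 0.15 N m turns it past a click; let go, it settles into the nearest. Starts three to five clicks up.
- dial_grip (a point): on the knob's axis, mid-height of its bar grip: bar 54 mm long, 14 wide, 27 high, on a round skirt 60 mm wide whose top is 13 mm below this point (console top 22 mm below). x along the bar to the end with the white pointer line, z up; it turns with the knob. A joystick 65 mm high stands 120 mm away, to -y.
- base_top (a point): centre of the upper face of the bolted base riser, a steel plate 104 x 66 x 16 mm with four big screws, fixed on the blue perforated fixture plate (300 x 340 x 12 mm): the loose risers go on it. x along its length, z up. The plate reaches 0.1 m from here to +x, 0.2 m to -x, 0.24 m to +y. An orange post, 70 mm high, stands 115 mm away at its corner.
- riser1_mid (a point): loose riser plate, a flat aluminium bar 104 x 66 x 16 mm with four dark corner holes, all alike, either face may be up; 2 to 4 of the four are there. Point: its centre, 8 mm above its underside; x along its length, y across its width, z up. 0.24 kg. It starts lying flat on the fixture plate.
- riser2_mid (a point): loose riser plate, a flat aluminium bar 104 x 66 x 16 mm with four dark corner holes, all alike, either face may be up; 2 to 4 of the four are there. Point: its centre, 8 mm above its underside; x along its length, y across its width, z up. 0.24 kg. It starts lying flat on the fixture plate.
- riser3_mid (a point): loose riser plate, a flat aluminium bar 104 x 66 x 16 mm with four dark corner holes, all alike, either face may be up; 2 to 4 of the four are there. Point: its centre, 8 mm above its underside; x along its length, y across its width, z up. 0.24 kg. It starts lying flat on the bench.
- riser4_mid (a point): loose riser plate, a flat aluminium bar 104 x 66 x 16 mm with four dark corner holes, all alike, either face may be up; 2 to 4 of the four are there. Point: its centre, 8 mm above its underside; x along its length, y across its width, z up. 0.24 kg. It starts lying flat on the bench.
- block_mid (a point): steel bearing block (pillow block): foot 92 x 48 x 12 mm, on it a round-topped boss 44 mm long (x) and 30 mm thick (y), 55 mm high over all, with a bore through it along y. Point: centre of the bore, 33 mm above the underside; x along the foot, z up. Take it by the two flat faces of the boss, 30 mm apart, above the foot. 0.4 kg. Starts upright on the fixture plate.
- ring_gauge: bystander, ring gauge, 60 mm wide, 22 mm high: leave it where it is. Origin: centre of its underside
- caliper: bystander, caliper lying near the robot: leave it where it is. Origin: centre of its underside
- driver: bystander, screwdriver lying near the robot: leave it where it is. Origin: centre of its underside
Mind the look-alikes: they are no part of the job. Leave any pink or turquoise look-alike of the part that bears riser4_mid alone.

How it is judged:
By the outcome, as a careful person would: the job done as asked, in the order asked, and still so for the second after the job is handed in, with the robot touching nothing.
Of riser1, riser2, riser3, riser4 only 2 to 4 are there at a start; the rules pass over those that are not, and their reading is None.
At some moment in a run one of riser1, riser2, riser3, riser4 may be knocked a few centimetres aside while the robot is not near it.
Once in a run the grip may slacken for a moment while it holds something.
It also fails if it takes over 210 s, if anything falls off the work surface, if the arm or the gripper's body presses on something with over 40 N, if the wrist force passes 120 N, or if a joint passes its speed limit or range.

## Robot

A 6-joint arm with a two-finger parallel gripper is mounted at the origin on the work surface. World frame = base frame: x ahead of the robot, y to its left, z up, the work surface at z = 0. Lengths are in mm, angles in rad, forces in N, time in s.
With the tool pointing down it reaches from about 400 to 825 mm from the base axis. Payload 7 kg.
Tool frame: the origin (TCP) lies at the very end of the fingers, on their centre line; the grasp point (between the pads) lies 19 mm behind it; z points along the fingers, y is the direction in which the jaws open and shut (so a half turn about z gives the same grasp; the last joint's range is limited). The gripper opens to 88 mm and grips with 3 to 60 N. Pads are 19 mm wide; open, the fingers measure 130 mm over their backs; the gripper's body (78 mm by 193 mm) begins 47 mm behind the grasp point.
Start: joints at [1.495, 0.359, 0.012, 0, -1.224, -0.288], TCP at [240.191, 630.796, 226.561] pointing down, gripper open.
Joint ranges: [-3.07, 3.07], [-1.43, 2.12], [-1.02, 1.25], [-3.03, 1.67], [-3.05, -0], [-3.03, 3.03]. Speed limits (rad/s): [2.39, 2.39, 3.01, 3.14, 3.14, 3.14].

## Interface

Orientations are given as a unit quaternion [x, y, z, w].
In Python, from plant import bot gives the robot as it stands. Calls block until the motion is done:
- bot.move_ptp(position, orientation): joint-space move of the TCP to a pose.
- bot.line_to(position, velocity=150, ori=None): straight line of the TCP; ori=None keeps the orientation; velocity is the mean speed in mm/s.
- bot.move_joints(angles): joint-space move.
- bot.move_gripper(opening, force=None): finger opening in mm; force is the grip in N (None keeps the last); returns when the fingers have stopped.
- bot.pause(seconds).
- bot.solve_ik(position, orientation): joint angles nearest the present ones, or None.
- bot.read_state(): the state.
- bot.camera(name): name is "side" or "top" or "wrist"; returns the picture (384x512x3 uint8, red, green, blue); there is no depth.
- bot.get_calibration(name): a dict with "fx", "fy", "cx", "cy" (pixels), "view" (4x4, takes a point from world to camera coordinates); the wrist camera has in their place "T_tool_cam" (4x4, takes a point from camera to tool coordinates, whose origin is the TCP and whose axes are the flange's). Camera axes: x right, y up, looking along -z (the intrinsics and any distortion apply to the point x, -y, -z); pixel columns grow to the right and rows downward; lengths in mm; the calibration is good to about 2 mm. A picture is of the moment at which its call begins: read the wrist's pose just before it. get_calibration takes no time and is no camera call.
A pose or a line that the arm cannot do raises bot.Unreachable and nothing moves.
- bot.close_job(): hands the job in, once; it reports no verdict.
The state is a dict: "t": time; "joint_pos": joint angles; "qvel": joint speeds; "tau": joint torques, N m; "tcp_pos": TCP position; "eef_rot": TCP orientation; "contact_force": force on the tool from outside, world axes, zero at the start; "moment": the same for the moment, N m; "width": finger opening in mm.
Only numpy, scipy, OpenCV 4.12 (cv2) and the standard library are available. Lean on these libraries where they do the work, as an engineer would, in place of code of your own. Each camera call takes 0.05 s, during which the arm holds its last target. There are 200 camera calls.

## Working session

There is one attempt and no reset: what is moved stays moved. The work goes in short steps, each a Python script; the robot and the scene stay as the last script left them, time stands still between calls to the robot, and variables do not carry over. Pictures are saved under pics/ and viewed, about 12 in all and at most 16, crops included, and the job is handed in when it is done.

```bash
ls; mkdir -p pics
python3 - <<'E'
from plant import bot
import cv2,numpy as np
s=bot.read_state();print(s)
for n in("top","side","wrist"):
    c=bot.get_calibration(n);print(n,{k:np.round(v,3).tolist() for k,v in c.items()})
    im=bot.camera(n);cv2.imwrite(f"pics/{n}0.png",im[...,::-1])
a=cv2.imread("pics/top0.png");cv2.imwrite("pics/top0b.png",cv2.resize(a,(800,600),interpolation=cv2.INTER_CUBIC))
E
```

```text
pics
{'t': 0.0, 'joint_pos': array([ 1.49511664e+00,  3.59351489e-01,  1.10790807e-02, -3.67659156e-04,
       -1.22407607e+00, -2.88077132e-01]), 'qvel': array([ 0.00093251, -0.0005042 , -0.0015637 ,  0.00016161, -0.00088345,
        0.00084502]), 'tau': array([-4.90927687e-04, -5.82709408e+01,  2.93050164e+01,  6.99723691e+00,
        6.90123779e-03, -1.47625233e-04]), 'tcp_pos': array([240.01745335, 630.37657743, 225.65121064]), 'eef_rot': array([ 9.83494031e-01, -1.80938828e-01, -8.96045663e-05,  7.90024829e-04]), 'contact_force': array([-0.81633279,  0.02059843, -1.26008921]), 'moment': array([-0.04505742, -0.01855936, -0.00222222]), 'width': 87.77760435407147}
top {'fx': 359.59, 'fy': 359.59, 'cx': 258.318, 'cy': 189.104, 'view': [[-0.022, -1.0, -0.009, 74.421], [0.98, -0.024, 0.197, -522.713], [-0.197, -0.004, 0.98, -977.425], [0.0, 0.0, 0.0, 1.0]]}
side {'fx': 475.439, 'fy': 475.439, 'cx': 248.109, 'cy': 196.53, 'view': [[0.997, -0.071, -0.019, -502.83], [0.066, 0.741, 0.668, -135.967], [-0.034, -0.668, 0.743, -1316.008], [0.0, 0.0, 0.0, 1.0]]}
wrist {'fx': 298.566, 'fy': 298.566, 'cx': 257.773, 'cy': 194.617, 'T_tool_cam': [[0.001, 0.968, 0.25, 67.29], [1.0, -0.001, 0.0, 0.248], [0.001, 0.25, -0.968, -157.473], [0.0, 0.0, 0.0, 1.0]]}
```

View pics/top0b.png

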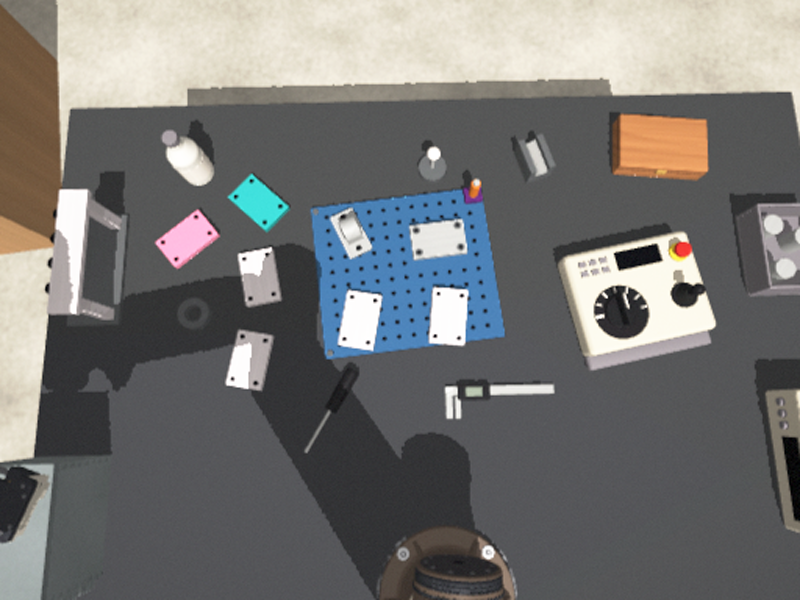

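View pics/side0.png

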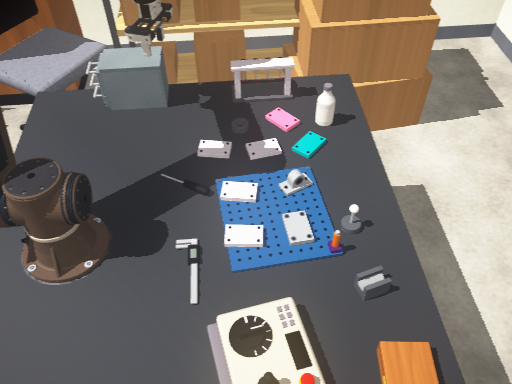

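Top view (800x600): loose risers at (360,320), (448,316) on the blue plate and (260,276), (249,360) on the bench, so four are present. The base riser is at (438,240), the block at (350,232) and the knob at (620,312). Pink and turquoise plates are decoys.

```bash
cat > h.py <<'E'
from plant import bot
import cv2,numpy as np
from scipy.spatial.transform import Rotation as R
def rays(name,uv,st=None):
    c=bot.get_calibration(name);uv=np.atleast_2d(np.float64(uv))
    d=np.c_[(uv[:,0]-c["cx"])/c["fx"],-(uv[:,1]-c["cy"])/c["fy"],-np.ones(len(uv))]
    if name=="wrist":
        T=np.eye(4);T[:3,:3]=R.from_quat(st["eef_rot"]).as_matrix();T[:3,3]=st["tcp_pos"];M=T@np.array(c["T_tool_cam"])
    else: M=np.linalg.inv(np.array(c["view"]))
    return M[:3,3],d@M[:3,:3].T
def onplane(name,uv,z,st=None):
    o,d=rays(name,uv,st);return o+d*((z-o[2])/d[:,2])[:,None]
def proj(name,P,st=None):
    c=bot.get_calibration(name);P=np.atleast_2d(P)
    if name=="wrist":
        T=np.eye(4);T[:3,:3]=R.from_quat(st["eef_rot"]).as_matrix();T[:3,3]=st["tcp_pos"];V=np.linalg.inv(T@np.array(c["T_tool_cam"]))
    else: V=np.array(c["view"])
    q=P@V[:3,:3].T+V[:3,3];return np.c_[c["cx"]-c["fx"]*q[:,0]/q[:,2],c["cy"]+c["fy"]*q[:,1]/q[:,2]]
def down(yaw):
    "tool down; tool y (jaws) along world angle yaw"
    y=np.array([np.cos(yaw),np.sin(yaw),0]);z=np.array([0,0,-1.]);x=np.cross(y,z)
    return R.from_matrix(np.c_[x,y,z]).as_quat()
def snap(name,fn):
    st=bot.read_state();im=bot.camera(name)[...,::-1].copy();cv2.imwrite(f"pics/{fn}.png",im);return st,im
def best(yaw,pos):
    "of yaw and yaw+pi the reachable one with last joint nearest mid-range"
    r=[]
    for a in(yaw,yaw+np.pi):
        q=bot.solve_ik(pos,down(a))
        if q is not None:r.append((abs(q[5])+abs(q[3]),a))
    return min(r)[1] if r else None
E
python3 - <<'E'
from h import *
s=1.5625
for n,u,z in[("r1",(360,320),28),("r2",(448,316),28),("r3",(260,276),16),("r4",(249,360),16),("base",(438,240),28),("blk",(350,232),40),("knob",(621,312),60),("ring",(194,313),22)]:
    p=onplane("top",np.array(u)/s,z)[0];print(n,p.round(0),np.hypot(*p[:2]).round(),best(0,[p[0],p[1],200]),best(1.57,[p[0],p[1],200]),proj("side",p).round())
E
```

```text
r1 [485. 145.  28.] 506.0 3.141592653589793 4.711592653589793 [[238. 189.]]
r2 [488. -19.  28.] 489.0 3.141592653589793 4.711592653589793 [[243. 233.]]
r3 [576. 337.  16.] 668.0 3.141592653589793 4.711592653589793 [[263. 147.]]
r4 [416. 353.  16.] 546.0 3.141592653589793 4.711592653589793 [[213. 147.]]
base [636.  -6.  28.] 636.0 3.141592653589793 4.711592653589793 [[296. 225.]]
blk [652. 161.  40.] 672.0 3.141592653589793 4.711592653589793 [[294. 179.]]
knob [ 483. -329.   60.] 584.0 3.141592653589793 1.57 [[249. 333.]]
ring [506. 458.  22.] 682.0 3.141592653589793 4.711592653589793 [[239. 123.]]
```

View pics/wrist0.png

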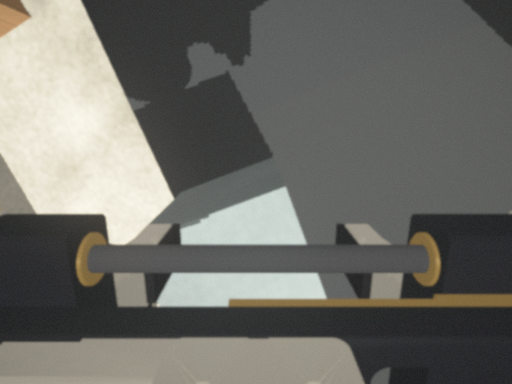

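```bash
cat >> h.py <<'E'
def look(p,z,fn,phi=None,off=(0,0)):
    "hover so that p lies in the clear part of the wrist picture"
    phi=np.arctan2(p[1],p[0]) if phi is None else phi
    u=np.array([np.cos(phi),np.sin(phi)]);t=np.array(p[:2])-85*u+np.array(off)
    bot.move_ptp([t[0],t[1],z],down(phi-np.pi/2));bot.pause(.3)
    return snap("wrist",fn)
E
python3 - <<'E'
from h import *
bot.move_ptp([380,-250,300],down(np.arctan2(-330,480)-np.pi/2))
a=look((483,-329),190,"k1",off=(0,-50));b=look((483,-329),190,"k2",off=(0,50))
print(a[0]["t"],b[0]["t"])
cv2.imwrite("pics/k12.png",np.vstack([a[1][:230],b[1][:230]]))
E
```

```text
4.2 5.0333
```

View pics/k12.png

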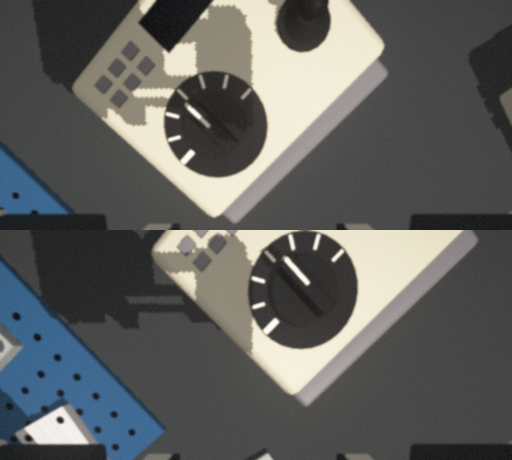

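Knob: disc centre is near (216,124) in k1 and (303,60) in k2. The pointer line runs along (188,105)-(208,126) in k1, and the thick zero tick is at (187,157).

Run:
```python
from h import *
# same hover states as recorded: recompute the second pose live
st2=bot.read_state()
im1=cv2.imread("pics/k1.png");im2=cv2.imread("pics/k2.png")
def disc(im,c):
    m=(im.max(2)<75).astype(np.uint8);n,l,s,ct=cv2.connectedComponentsWithStats(m)
    k=l[c[1],c[0]];cs,_=cv2.findContours((l==k).astype(np.uint8),cv2.RETR_EXTERNAL,cv2.CHAIN_APPROX_NONE)
    h=cv2.convexHull(cs[0]);print(s[k]);return cv2.fitEllipse(h)
e1=disc(im1,(235,150));e2=disc(im2,(320,95));print(e1,e2)
phi=np.arctan2(-329,483);u=np.array([np.cos(phi),np.sin(phi)]);t=np.array([483,-329])-85*u
print(st2["tcp_pos"],t+[0,50])
st1=dict(st2);st1["tcp_pos"]=st2["tcp_pos"]-[0,100,0]
(o1,d1),(o2,d2)=rays("wrist",e1[0],st1),rays("wrist",e2[0],st2)
A=np.c_[d1[0],-d2[0]];x=np.linalg.lstsq(A,o2-o1,rcond=None)[0];p1=o1+x[0]*d1[0];p2=o2+x[1]*d2[0];print(p1,p2)
z=(p1+p2)[2]/2
for st,e in((st1,e1),(st2,e2)):
    print("diam",e[1][0]/298.6*(np.linalg.norm(rays("wrist",e[0],st)[1][0]*(z-o1[2])/rays("wrist",e[0],st)[1][0,2])))
def white(im,st,c,zz):
    m=(im.min(2)>150).astype(np.uint8);n,l,s,ct=cv2.connectedComponentsWithStats(m)
    k=l[c[1]-4:c[1]+5,c[0]-4:c[0]+5].max();r=cv2.fitLine(np.argwhere(l==k)[:,::-1].astype(np.float32),cv2.DIST_L2,0,.01,.01).ravel()
    P=onplane("wrist",[r[2:],r[2:]+10*r[:2]],zz,st);d=(P[1]-P[0]);print("line",s[k],P[0],np.degrees(np.arctan2(d[1],d[0])))
white(im1,st1,(198,115),z+36);white(im2,st2,(297,41),z+36)
```

```text
[ 166   72  100  104 7337]
[ 249    1  107  117 8600]
((215.03826904296875, 123.42833709716797), (99.03013610839844, 104.9464340209961), 156.29830932617188) ((302.20135498046875, 59.2269287109375), (106.87110137939453, 115.62017822265625), 14.013998985290527)
[ 412.64146588 -231.73818458  189.80436662] [ 412.74914287 -231.14796689]
[ 486.81673289 -332.4324104    51.08309297] [ 487.98243336 -332.41876375   51.15807326]
diam 99.18610942679862
diam 108.55461009121265
line [187 105  15  14  81] [ 502.1062426  -327.84873614   87.12058311] -166.85058551524946
line [284  27  26  28 177] [ 500.0296752  -328.20420666   87.12058311] -168.66409815294836
```

```bash
cat >> h.py <<'E'
AX=np.array([487.2,-332.]);KZ=66
def fz(tag=""):
    s=bot.read_state();print(tag,"t%.1f"%s["t"],"tcp",s["tcp_pos"].round(1),"F",np.round(s["contact_force"],1),"M",np.round(s["moment"],2),"w%.1f"%s["width"]);return s
E
python3 - <<'E'
from h import *
a=np.radians(13.)
for yaw in(a+np.pi/2,a-np.pi/2):
  print(yaw,[np.round(q,2) if (q:=bot.solve_ik([*AX,KZ],down(yaw+d))) is not None else None for d in(0,np.pi/4,np.pi/2,1.65)])
E
```

```text
1.7976891295541595 [array([-0.27,  0.37, -0.38,  0.  , -0.82, -1.08]), array([-0.27,  0.37, -0.38,  0.  , -0.82, -0.29]), array([-0.27,  0.37, -0.38,  0.  , -0.82,  0.49]), array([-0.27,  0.37, -0.38,  0.  , -0.82,  0.57])]
-1.3439035240356336 [array([-0.27,  0.37, -0.38,  0.  , -0.82,  2.06]), array([-0.27,  0.37, -0.38,  0.  , -0.82,  2.85]), array([-0.27,  0.37, -0.38,  0.  , -0.82, -2.65]), array([-0.27,  0.37, -0.38,  0.  , -0.82, -2.57])]
```

Run:
```python
from h import *
yaw=np.radians(103.)
bot.move_gripper(50,20)
bot.move_ptp([*AX,150],down(yaw));bot.line_to([*AX,KZ],80);fz("at")
bot.move_gripper(0,25);s=fz("grip")
q=np.array(s["joint_pos"])
for d in(30,60,85,90,94):
    qq=q.copy();qq[5]+=np.radians(d);bot.move_joints(qq);s=fz(d)
    if abs(s["moment"][2])>1.5:break
bot.move_gripper(50);bot.pause(.3)
p=s["tcp_pos"];bot.line_to([p[0],p[1],150],120);fz("up")
```

```text
at t9.0 tcp [ 487.6 -332.2   66.6] F [-0.7  0.8 -0.7] M [ 0.06 -0.16 -0.02] w50.0
grip t9.6 tcp [ 486.7 -330.3   66.1] F [-1.2 11.1  6.3] M [ 3.99  0.36 -0.13] w14.1
30 t10.2 tcp [ 486.3 -329.6   66.1] F [-1.3  5.9  3.9] M [ 2.16  0.3  -0.08] w13.8
60 t10.8 tcp [ 485.7 -329.3   66.1] F [-2.9  7.6  5.9] M [ 2.86  0.92 -0.12] w13.7
85 t11.3 tcp [ 485.2 -329.2   66. ] F [-3.8  7.6  7.4] M [2.89 1.55 0.09] w13.6
90 t11.5 tcp [ 485.1 -329.2   66. ] F [-5.1  7.4  8.4] M [ 2.85  1.69 -0.49] w14.3
94 t11.8 tcp [ 485.1 -329.5   66. ] F [-4.6  6.   7. ] M [ 2.2   1.58 -0.68] w15.2
up t13.7 tcp [ 484.6 -329.2  149.3] F [-0.2 -0.2 -0.8] M [ 0.04 -0.05 -0.06] w49.9
```

```bash
sed -i 's/-85\*u/-68*u/; s/^AX=.*/AX=np.array([485.3,-329.2]);KZ=66/' h.py
python3 - <<'E'
from h import *
s=snap("top","top1")[0]
bot.move_ptp([560,-100,200],down(np.pi))
a=look((636,-6),150,"b1",phi=-np.pi/2)
np.save("b1.npy",[*a[0]["tcp_pos"],*a[0]["eef_rot"]])
bot.move_gripper(88)
b=look((488,-19),150,"r2",phi=np.pi)
np.save("r2.npy",[*b[0]["tcp_pos"],*b[0]["eef_rot"]])
c=cv2.imread("pics/top1.png")[130:240,350:470]
c=cv2.resize(c,(280,256))
cv2.imwrite("pics/br.png",np.hstack([np.vstack([a[1][:230],b[1][:230]]),cv2.copyMakeBorder(c,0,204,0,0,cv2.BORDER_CONSTANT)]))
fz()
E
```

```text
t18.4 tcp [556.1 -18.9 149.9] F [ 0.6 -0.1  0.8] M [ 0.03 -0.24 -0.01] w87.7
```

View pics/br.png

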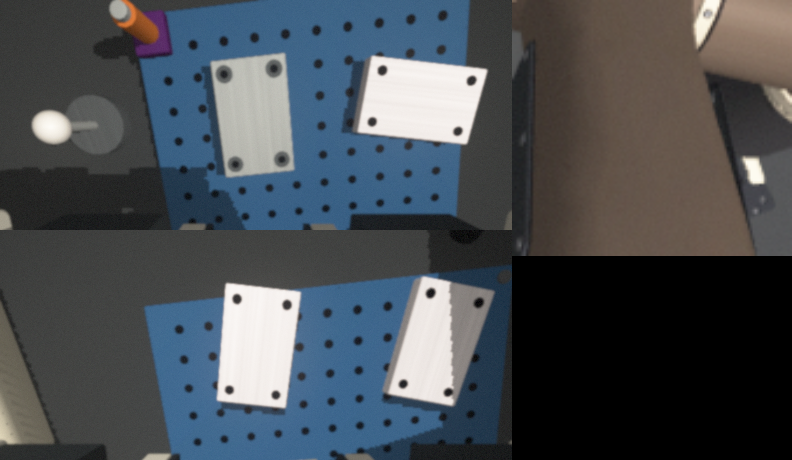

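b1: base riser centre is (252,115), with the orange post at upper left (140,25). r2: riser centre is (258,115) (picture rows after subtracting 230). Both faces are clear of the gripper.

```bash
cat >> h.py <<'E'
def rect(im,st,z,guess,L=104,W=66,thr=85):
    "centre, long-axis angle, size of the bright plate whose top (height z) lies near guess"
    m=(im.min(2)>thr).astype(np.uint8);m=cv2.morphologyEx(m,cv2.MORPH_OPEN,np.ones((3,3)))
    cs,_=cv2.findContours(m,cv2.RETR_EXTERNAL,cv2.CHAIN_APPROX_NONE);g=proj("wrist",[*guess[:2],z],st)[0];out=[]
    for c in cs:
        if cv2.contourArea(c)<2000:continue
        P=onplane("wrist",c[:,0,:],z,st)[:,:2];(x,y),(w,h),a=cv2.minAreaRect(P.astype(np.float32))
        if w<h:w,h,a=h,w,a+90
        out.append((np.hypot(x-guess[0],y-guess[1]),np.array([x,y]),(a+90)%180-90,w,h))
    r=min(out,key=lambda o:o[0])[1:];print("rect",r[0].round(1),"ang %.1f size %.1f %.1f"%r[1:]);return r
E
python3 - <<'E'
from h import *
for n,g in(("b1",(636,-6)),("r2",(488,-19))):
    v=np.load(n+".npy");st=dict(tcp_pos=v[:3],eef_rot=v[3:]);im=cv2.imread(f"pics/{n}.png")
    for t in(85,110):rect(im,st,28,g,thr=t)
    if n=="r2":rect(im,st,28,(488,145))
E
```

```text
rect [639.6  -5.2] ang -83.9 size 104.8 67.2
rect [639.8  -5.1] ang -83.9 size 103.7 65.9
rect [490. -20.] ang -5.9 size 105.7 68.8
rect [490.1 -20.1] ang -6.1 size 104.7 67.3
rect [485.7 141.3] ang -10.2 size 105.0 72.7
```

```bash
cat >> h.py <<'E'
BASE=np.array([639.7,-5.1]);BPHI=np.radians(-83.9)
def pick(p,ang,zs,phi0,force=40):
    "grip plate lying on height zs; tool x along its length, the end nearer phi0"
    phi=ang+np.pi*round((phi0-ang)/np.pi);o=down(phi-np.pi/2)
    bot.move_gripper(88);bot.move_ptp([*p,zs+70],o);bot.line_to([*p,zs+3],90);fz("down")
    bot.move_gripper(0,force);s=fz("grip");c=s["tcp_pos"]
    bot.line_to([c[0],c[1],max(150,zs+120)],150);return fz("lift")
def place(zs,p=None,squeeze=True):
    p=BASE if p is None else p;o=down(BPHI-np.pi/2)
    bot.move_ptp([*p,zs+70],o);s=fz("over")
    bot.line_to([*p,zs+8],100);bot.line_to([*p,zs+3.3],20);fz("put")
    bot.move_gripper(76);bot.pause(.2)
    if squeeze:
        bot.line_to([*p,zs-7],50);bot.move_gripper(0,20);fz("squeeze");bot.move_gripper(76)
    bot.line_to([*p,zs+110],150);return fz("clear")
E
python3 - <<'E'
from h import *
s=pick(np.array([490.,-20.]),np.radians(-6),12,np.pi)
if s["width"]>60:
    place(28)
    st,im=look(BASE,150,"p1",phi=BPHI);r=rect(im,st,44,BASE,thr=110)
    cv2.imwrite("pics/p1v.png",im[:230])
E
```

```text
down t19.9 tcp [490.5 -19.9  15.4] F [ 0.1  0.5 -0.1] M [-0.01 -0.16  0.01] w87.6
grip t20.4 tcp [490.2 -19.9  15.3] F [-1.1  0.6  3.9] M [ 0.29  0.3  -0.  ] w65.4
lift t21.5 tcp [489.4 -20.1 149. ] F [-0.2 -0.1 -2.7] M [-0.01 -0.1  -0.03] w65.7
over t23.1 tcp [639.4  -5.2  97.7] F [-0.  -0.1 -3.2] M [ 0.14 -0.02 -0.  ] w65.6
put t24.3 tcp [639.7  -5.1  31.5] F [ 0.1 -0.5 -2.7] M [ 0.07 -0.01 -0.04] w65.0
squeeze t25.6 tcp [640.   -5.1  21.1] F [ 1.7  0.2 -1.7] M [ 0.04 -0.43  0.01] w65.8
clear t27.0 tcp [639.   -5.2 137. ] F [ 0.2  0.  -0.1] M [ 0.1  -0.02 -0.  ] w75.6
rect [639.9  -5.3] ang -83.9 size 103.7 67.3
```

View pics/p1v.png

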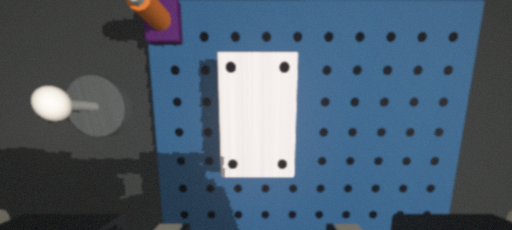

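First riser is flush on the base, with measured centre and angle matching. Next is riser 1.

```bash
cat >> h.py <<'E'
def plate(g,zt,fn,phi,lim=4):
    for i in range(2):
        st,im=look(g,150,fn+str(i),phi=phi)
        rs=[rect(im,st,zt,g,thr=t) for t in(70,85,100,115)]
        r=min(rs,key=lambda r:abs(r[2]-104)+abs(r[3]-66));g=r[0]
        a=np.radians(r[1]);phi2=a+np.pi*round((phi-a)/np.pi)
        if i==0 and abs(phi2-phi)<.04 and np.hypot(*(np.array(proj("wrist",[*g,zt],st)[0])-[257,117]))<25:break
        phi=phi2
    ok=abs(r[2]-104)<lim and abs(r[3]-66)<lim;print("chosen",r,ok);return r,phi,ok
def cycle(g,zs,phi,k,fn):
    "fetch the plate near g from height zs to be loose layer k (1..)"
    r,phi,ok=plate(g,zs+16,fn,phi)
    if not ok:return print("unsure")
    s=pick(r[0],np.radians(r[1]),zs,phi)
    if not 63<s["width"]<69:return print("no grip")
    place(12+16*k)
    st,im=look(BASE,150,fn+"p",phi=BPHI)
    for t in(100,130):rect(im,st,28+16*k,BASE,thr=t)
E
python3 - <<'E'
from h import *
cycle(np.array([485.7,141.3]),12,np.radians(170),2,"q1")
E
```

```text
rect [498.  132.3] ang -3.0 size 142.7 102.5
rect [486.4 145.1] ang -9.9 size 104.8 68.6
rect [486.4 145.1] ang -9.9 size 104.8 67.9
rect [485.9 145. ] ang -9.9 size 103.8 67.2
chosen (array([485.87866211, 145.04589844]), -9.940475463867188, 103.8058853149414, 67.18742370605469) True
down t31.7 tcp [486.3 145.2  15.4] F [-0.7  0.1 -0.3] M [ 0.01 -0.17 -0.04] w87.7
grip t32.2 tcp [486.1 145.3  15.4] F [-1.   1.1  3.4] M [ 0.26  0.27 -0.01] w65.4
lift t33.3 tcp [485.4 144.9 148.9] F [-0.6 -0.6 -2.8] M [ 0.03 -0.17  0.02] w65.9
over t35.2 tcp [639.5  -4.9 113.8] F [-0.2 -0.6 -1.7] M [ 0.07 -0.06  0.05] w65.7
put t36.3 tcp [639.8  -5.1  47.5] F [ 0.4  0.1 -3.4] M [ 0.08 -0.04  0.04] w65.6
squeeze t37.7 tcp [639.8  -5.1  37.1] F [ 0.2  1.1 -0.9] M [ 0.06 -0.21  0.03] w66.1
clear t39.1 tcp [639.   -5.1 153. ] F [ 0.4 -1.2 -1. ] M [ 0.08 -0.08  0.  ] w75.8
rect [639.7  -4.6] ang -84.0 size 104.6 67.4
rect [639.7  -5. ] ang -84.0 size 103.8 66.2
```

Run:
```python
from h import *
cycle(np.array([576.,337.]),0,np.radians(190),3,"q3")
```

```text
rect [620.  399.7] ang -79.7 size 455.3 303.4
rect [577.1 340.2] ang 10.3 size 106.3 69.6
rect [576.8 340. ] ang 10.5 size 105.1 68.1
rect [577. 340.] ang 10.4 size 104.5 67.4
chosen (array([576.99914551, 339.95944214]), 10.397134780883789, 104.53021240234375, 67.38580322265625) True
down t43.7 tcp [577.4 340.2   3.5] F [0.1 0.5 0.4] M [ 0.09 -0.18  0.01] w87.7
grip t44.2 tcp [577.1 340.2   3.5] F [-0.8  1.   2.8] M [ 0.08  0.19 -0.02] w65.6
lift t45.3 tcp [576.5 339.7 148.7] F [-0.   0.8 -2.2] M [ 0.06 -0.21 -0.01] w65.4
over t47.1 tcp [639.7  -4.7 129.8] F [-0.6  0.6 -2. ] M [ 0.08 -0.07 -0.03] w65.5
put t48.2 tcp [639.7  -5.1  63.5] F [-0.1  1.2 -1.6] M [ 0.09 -0.04 -0.02] w65.7
squeeze t49.6 tcp [639.8  -5.1  53.1] F [-0.4 -0.  -0.1] M [ 0.01 -0.16 -0.  ] w65.8
clear t51.0 tcp [639.   -5.1 169. ] F [-0.3  0.2 -0.7] M [ 0.07 -0.06  0.04] w76.0
rect [639.7  -5.7] ang -83.8 size 103.6 67.2
rect [639.7  -5.7] ang -83.7 size 103.6 66.1
```

Run:
```python
from h import *
cycle(np.array([416.,353.]),0,np.radians(-12),4,"q4")
st,im=look((652,161),170,"blk",phi=np.radians(-60))
np.save("blk.npy",[*st["tcp_pos"],*st["eef_rot"]])
cv2.imwrite("pics/v4.png",np.vstack([cv2.imread("pics/q4p.png")[:240],im[:240]]))
```

```text
rect [361.9 356.2] ang 78.0 size 548.8 303.1
rect [370.  413.3] ang 76.0 size 429.6 300.9
rect [369.6 413.6] ang 75.5 size 428.3 299.0
rect [407.8 422.1] ang 78.0 size 399.9 215.9
rect [412.2 476.5] ang -11.7 size 549.4 303.5
rect [371.6 483.1] ang -11.0 size 424.4 303.0
rect [371.7 479.5] ang -9.8 size 423.4 300.8
rect [346.6 452.4] ang -11.9 size 389.5 228.5
chosen (array([346.63787842, 452.35931396]), -11.930763244628906, 389.5361328125, 228.45071411132812) False
unsure[ WARN:0@6.912] global loadsave.cpp:275 findDecoder imread_('pics/q4p.png'): can't open/read file: check file path/integrity
Traceback (most recent call last):
TypeError: 'NoneType' object is not subscriptable
```

Run:
```python
import cv2,numpy as np
cv2.imwrite("pics/v4.png",np.vstack([cv2.imread("pics/q40.png")[:290],cv2.imread("pics/blk.png")[:240]]))
```

```text
(no output)
```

View pics/v4.png

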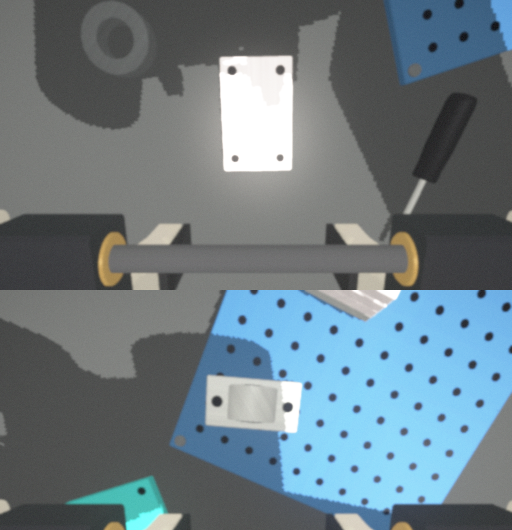

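The exposure adapted, so the bench came out bright. Riser 4 is at (256,113) in the upper picture, brighter than the bench, so a higher threshold will do. Block foot is at (253,114) in the lower picture.

```bash
sed -i 's/(70,85,100,115)\]/(85,100,115,130,150,170,190)]/' h.py
python3 - <<'E'
from h import *
cycle(np.array([416.,353.]),0,np.radians(-12),4,"q4")
E
```

```text
rect [369.3 412.9] ang 75.6 size 429.8 300.2
rect [369.8 413.6] ang 75.5 size 427.8 298.8
rect [407.6 422. ] ang 78.0 size 399.7 215.0
rect [393.1 355.4] ang -11.9 size 154.5 146.9
rect [410.9 352.2] ang -9.7 size 118.5 88.7
rect [417.2 353.4] ang -11.2 size 105.5 68.2
rect [417.3 353.3] ang -11.2 size 105.2 67.8
chosen (array([417.25195312, 353.29974365]), -11.22979736328125, 105.19337463378906, 67.8485336303711) True
down t60.3 tcp [417.4 353.8   3.6] F [-0.   0.5 -0.1] M [-0.11  0.01  0.05] w87.8
grip t60.8 tcp [417.4 353.5   3.3] F [-1.1 -0.6  3.1] M [-0.09  0.26 -0.03] w65.6
lift t62.0 tcp [416.9 352.9 148.9] F [-0.1  0.  -2.3] M [-0.01  0.03  0.  ] w65.4
over t63.5 tcp [639.6  -4.1 146. ] F [ 0.   0.4 -2.5] M [ 0.1  -0.04 -0.02] w65.5
put t64.7 tcp [639.7  -5.1  79.5] F [-0.2  0.1 -2.4] M [ 0.07 -0.09 -0.  ] w66.1
squeeze t66.0 tcp [639.8  -5.1  69.1] F [ 1.   0.2 -1.1] M [ 0.01 -0.16  0.03] w65.8
clear t67.5 tcp [639.   -5.2 184.9] F [-0.4 -0.7  0.1] M [ 0.05 -0.01  0.01] w75.9
rect [639.7  -5.5] ang -83.8 size 103.9 67.1
rect [639.7  -5.5] ang -83.8 size 103.9 66.0
```

Run:
```python
from h import *
v=np.load("blk.npy");st=dict(tcp_pos=v[:3],eef_rot=v[3:]);im=cv2.imread("pics/blk.png")
for t in(100,130,150):r=rect(im,st,24,(652,161),thr=t)
g=r[0];phi=np.radians(r[1]);
for p in(phi,phi+np.pi):
    t=g-68*np.array([np.cos(p),np.sin(p)]);print(p,bot.solve_ik([*t,170],down(p-np.pi/2)))
```

```text
rect [555.8 110.3] ang 30.1 size 325.5 209.7
rect [563.1 133.1] ang -19.3 size 255.4 213.8
rect [657.1 162.5] ang 25.8 size 92.8 50.0
0.4497801779495329 [ 0.53911549  0.29512618 -0.21494827  0.         -1.06072188  1.48146102]
3.591372831539326 [ 0.52218633  0.50337186  0.10991361  0.         -1.17733808 -1.64320248]
```

Run:
```python
from h import *
g=np.array([657.1,162.5]);phi=np.radians(205.8)
st,im=look(g,150,"blk2",phi=phi)
rs=[]
for t in(85,100,115,130,150,170):
    try: rs.append(rect(im,st,24,g,thr=t))
    except Exception as e: print(t,e)
r=min(rs,key=lambda r:abs(r[2]-92)+abs(r[3]-48))
if abs(r[2]-92)<4 and abs(r[3]-48)<4 and np.hypot(*(r[0]-g))<8:
    a=np.radians(r[1]);a+=np.pi*round((phi-a)/np.pi);o=down(a-np.pi/2);p=r[0]
    bot.move_gripper(60);bot.move_ptp([*p,110],o);bot.line_to([*p,28],80);fz("down")
    bot.move_gripper(0,40);s=fz("grip");c=s["tcp_pos"]
    bot.line_to([c[0],c[1],180],120);s=fz("lift")
```

```text
rect [624.8 173.7] ang -64.1 size 142.6 140.5
rect [657.1 162.3] ang 25.7 size 92.3 50.0
rect [657.1 162.2] ang 25.7 size 90.6 49.4
rect [656.7 162. ] ang 25.7 size 89.7 48.3
rect [647.9 157.9] ang 24.7 size 70.1 47.8
rect [647.9 157.7] ang 25.3 size 68.9 47.5
down t71.9 tcp [657.6 162.5  28.7] F [ 0.8 -0.3 -0.1] M [ 0.05 -0.13 -0.  ] w59.9
grip t72.5 tcp [657.2 162.3  28.2] F [-0.2 -0.3  1.6] M [0.04 0.02 0.01] w29.7
lift t73.9 tcp [656.7 162.1 178.9] F [-0.2 -0.6 -3.9] M [ 0.03 -0.14 -0.01] w29.9
```

Run:
```python
from h import *
st,im=look(BASE,215,"pre",phi=BPHI)
rs=[rect(im,st,92,BASE,thr=t) for t in(100,120,140)];r=min(rs,key=lambda r:abs(r[2]-104)+abs(r[3]-66))
s=fz()
if np.hypot(*(r[0]-BASE))<2 and 28<s["width"]<32:
    o=down(BPHI-np.pi/2);p=BASE-[0,.2]
    bot.move_ptp([*p,180],o);bot.line_to([*p,114],80);bot.line_to([*p,108.4],15);fz("put")
    bot.move_gripper(56);bot.pause(.3);bot.line_to([*p,220],120)
    st,im=look(BASE,200,"post",phi=BPHI)
    np.save("post.npy",[*st["tcp_pos"],*st["eef_rot"]])
    for t in(90,110,130,150,170):rect(im,st,104,BASE,thr=t)
    cv2.imwrite("pics/postv.png",cv2.resize(im[:230],None,fx=1.5,fy=1.5))
```

```text
rect [636.4  30.9] ang -83.8 size 178.1 117.9
rect [636.1  29.8] ang -83.8 size 175.9 114.9
rect [639.2  -3.6] ang -83.8 size 107.2 80.9
 t75.5 tcp [632.5  62.7 214.9] F [-0.2 -0.7 -3.7] M [ 0.09 -0.03  0.03] w29.6
put t77.4 tcp [639.7  -5.3 108.3] F [ 0.   0.1 -3. ] M [ 0.04  0.01 -0.02] w29.9
rect [627.8  36.7] ang 6.1 size 449.0 256.2
rect [585.1 -19.2] ang 6.6 size 178.6 127.8
rect [639.5  -5.6] ang -83.9 size 100.7 65.5
rect [639.7  -5.3] ang -83.8 size 100.1 64.6
rect [639.8  -5.7] ang -83.8 size 99.3 64.3
```

View pics/postv.png

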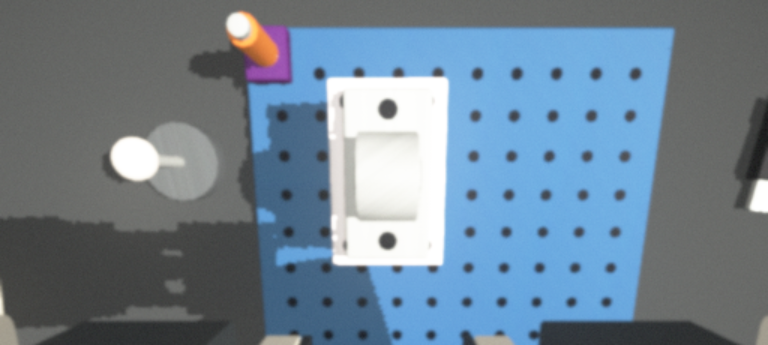

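Block stands upright and lengthwise on the flush pile. I'll measure its foot holes at (388,108) and (388,240) to check centring.

Run:
```python
from h import *
v=np.load("post.npy");st=dict(tcp_pos=v[:3],eef_rot=v[3:]);im=cv2.imread("pics/post.png")
g=cv2.cvtColor(im,cv2.COLOR_BGR2GRAY);P=[]
for c in((388/1.5,108/1.5),(388/1.5,240/1.5)):
    x,y=int(c[0]),int(c[1]);w=g[y-8:y+9,x-8:x+9].astype(float);m=np.clip(150-w,0,None);yy,xx=np.mgrid[-8:9,-8:9]
    u=[x+(m*xx).sum()/m.sum(),y+(m*yy).sum()/m.sum()];P.append(onplane("wrist",u,104,st)[0]);print(u,P[-1])
P=np.array(P);m=P.mean(0);d=P[0]-P[1];print("block",m,np.degrees(np.arctan2(d[1],d[0])),np.linalg.norm(d))
for t in(120,130,140,150):rect(im,st,92,BASE,thr=t)
e=np.array([np.cos(BPHI),np.sin(BPHI)]);n=np.array([-e[1],e[0]])
print("along",(m[:2]-BASE)@e,"across",(m[:2]-BASE)@n)
bot.move_ptp([500,200,300],down(np.pi));s=snap("side","side2")[1];t=snap("top","top2")[1]
cv2.imwrite("pics/side2v.png",cv2.resize(s[120:290,200:400],(800,680))[:600])
```

```text
[np.float64(258.0985174557628), np.float64(72.24964131994261)] [643.36414331 -39.57359589 104.        ]
[np.float64(257.88686652391146), np.float64(160.24054246966452)] [636.08191508  30.05436237 104.        ]
block [639.7230292   -4.75961676 104.        ] -84.02927331759582 70.00773828031426
rect [632.3  -6.7] ang -83.7 size 106.3 82.9
rect [639.5  -5.6] ang -83.9 size 105.5 68.6
rect [639.6  -5.3] ang -83.7 size 104.9 67.8
rect [639.7  -5.3] ang -83.8 size 104.9 67.7
along -0.33600879533722106 across 0.05906931232819514
```

View pics/side2v.png

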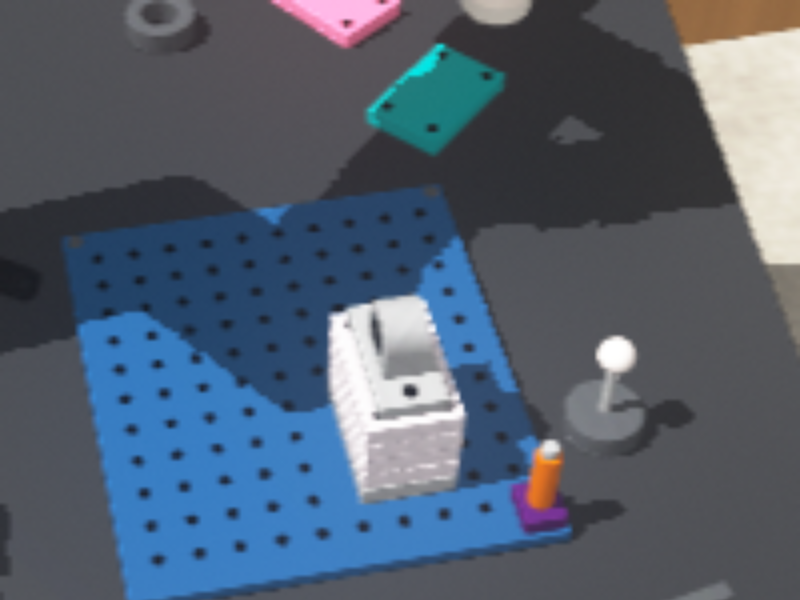

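Side view shows a straight five-layer pile with the block centred to within 0.5 mm. Now I'll check the knob at zero.

```bash
cat >> h.py <<'E'
def pointer(im,st):
    m=(im.min(2)>150).astype(np.uint8);n,l,s,ct=cv2.connectedComponentsWithStats(m)
    g=proj("wrist",[*AX,87],st)[0];print("axis px",g.round())
    for k in range(1,n):
        if 25<s[k,4]<400:
            p=onplane("wrist",ct[k],87,st)[0,:2]-AX
            if np.hypot(*p)<60:print("white r%.1f ang %.1f area %d px"%(np.hypot(*p),np.degrees(np.arctan2(p[1],p[0])),s[k,4]),ct[k].round())
E
python3 - <<'E'
from h import *
bot.move_ptp([420,-150,260],down(np.radians(90)))
st,im=look(AX,190,"kz",phi=np.radians(13));pointer(im,st);fz()
cv2.imwrite("pics/kzv.png",im[:230])
E
```

```text
axis px [258. 117.]
white r44.7 ang -21.8 area 188 px [289.  70.]
white r36.3 ang 9.3 area 45 px [260.  71.]
white r11.2 ang 100.6 area 134 px [244. 116.]
white r38.9 ang -78.9 area 55 px [303. 118.]
 t86.1 tcp [ 419.1 -344.5  190. ] F [ 0.  -0.5  0.5] M [-0.06 -0.03  0.02] w56.0
```

View pics/kzv.png

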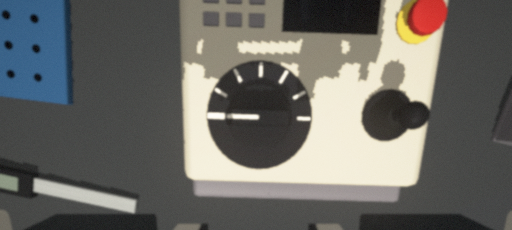

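Pointer sits exactly on the thick zero tick (216,116). Turning four clicks clockwise.

Run:
```python
from h import *
o=down(np.radians(193))
bot.move_gripper(40,20);bot.move_ptp([*AX,150],o);bot.line_to([*AX,KZ],80)
bot.move_gripper(0,25);s=fz("grip");q=np.array(s["joint_pos"]);print(q[5])
for d in(30,60,90,120):
    qq=q.copy();qq[5]-=np.radians(d);bot.move_joints(qq);s=fz(d)
bot.move_gripper(40);bot.pause(.4)
p=s["tcp_pos"];bot.line_to([p[0],p[1],150],120)
st,im=look(AX,190,"kf",phi=np.radians(13));pointer(im,st);fz()
cv2.imwrite("pics/kfv.png",im[:230])
```

```text
grip t89.8 tcp [ 485.1 -329.3   66.2] F [-1.3 -0.4  3. ] M [ 0.04  0.55 -0.34] w14.0
0.489456179524749
30 t90.4 tcp [ 485.6 -329.4   66.2] F [ 1.7 -1.1 -0.4] M [-0.14 -0.74 -0.09] w13.9
60 t90.9 tcp [ 486.  -329.6   66.2] F [ 4.6 -2.6 -4.8] M [-1.04 -1.79 -0.05] w13.8
90 t91.5 tcp [ 486.3 -330.1   66.2] F [ 5.3 -5.9 -6.1] M [-2.05 -2.03 -0.09] w14.0
120 t92.1 tcp [ 486.3 -330.6   66.3] F [ 5.4 -9.4 -7.7] M [-3.25 -2.03 -0.09] w13.9
axis px [258. 117.]
white r46.4 ang -16.9 area 29 px [286.  65.]
white r36.2 ang 9.3 area 45 px [260.  71.]
white r38.7 ang -20.3 area 48 px [284.  76.]
white r36.4 ang 70.4 area 51 px [220.  92.]
white r14.8 ang -23.2 area 162 px [268. 102.]
white r38.7 ang -79.0 area 52 px [303. 118.]
 t97.5 tcp [ 419.  -344.5  190. ] F [-0.3 -0.3 -0.3] M [-0.05 -0.02  0.04] w39.7
```

View pics/kfv.png

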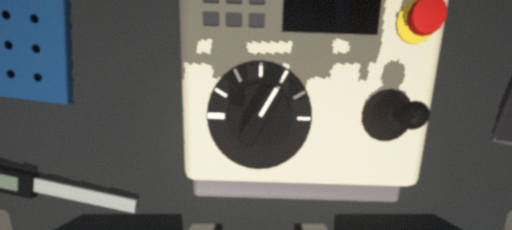

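The pointer is on the fourth tick, (284,76). One last look at the pile, from out of the way, then hand in.

Run:
```python
from h import *
bot.move_ptp([480,-150,260],down(np.pi))
st,im=look(BASE,200,"fin",phi=BPHI)
for t in(130,150):rect(im,st,92,BASE,thr=t)
d=cv2.absdiff(im[:200],cv2.imread("pics/post.png")[:200]).max(2);print("diff",(d>40).sum())
bot.move_ptp([480,150,300],down(np.pi));s=snap("side","fin2")[1]
cv2.imwrite("pics/finv.png",cv2.resize(s[100:384,180:400],None,fx=2.1,fy=2.1));fz()
```

```text
rect [639.6  -5.4] ang -83.9 size 105.0 68.3
rect [639.7  -5.8] ang -83.7 size 104.2 67.6
diff 142
 t101.6 tcp [480.4 149.7 299. ] F [-0.4 -0.9  0.4] M [ 0.08 -0.14 -0.  ] w39.8
```

View pics/finv.png

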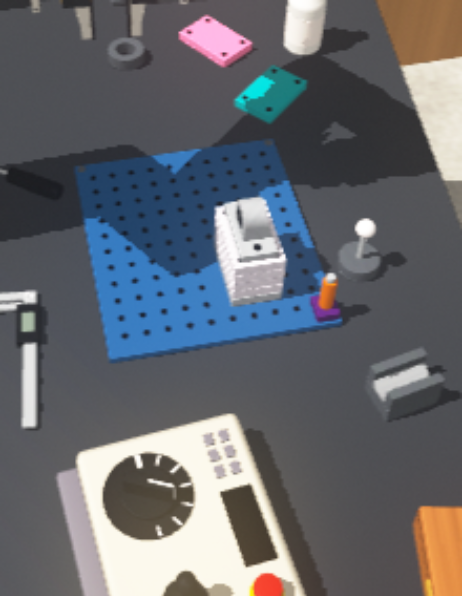

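```bash
python3 -c "
from plant import bot
bot.close_job()"
```

```text
the job is handed in; nothing more can be done
```

The job is done and handed in at about 102 s of the 210 s allowed.

- **Probe parked:** I turned the knob anticlockwise to its zero stop. A close-up taken just before the final turn showed the pointer on the thick zero tick.
- **Pile:** All four loose risers were there, and I stacked them on the base riser. The last look put the top riser within about 0.7 mm and 0.2° of the base riser. The side view shows the pile straight.
- **Block:** The bearing block stands upright and lengthwise on top. From its foot holes it measured within about 0.5 mm of centre right after placing; the last look showed no real change.
- **Clearance height:** I turned the knob four clicks clockwise, one per loose riser. The last close-up shows the pointer on the fourth tick.

**Checks that failed or disagreed:** The first look at riser 4 failed because the camera exposure had shifted, so I looked again with higher brightness thresholds. The look at the pile just before placing the block gave poor outlines. The only usable one put the pile's centre 1.6 mm off and too wide, so I relied on the earlier measurement. The looks afterwards agreed with it.

I did not move the look-alikes, ring gauge, caliper or screwdriver. They look undisturbed in the last side view, but I did not measure them.

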